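Switch off the hob and hang up the steamer basket

TASK

The steaming is done. First switch the hob off by sliding its power control fully to the left end of its track (left as the robot at its place sees it), then lift the steamer basket out of the pan by its arch handle and hang it by that handle on the hook of the stand. Leave it hanging still, and leave the pan on the hob and the mug and the spice jar where they are.

Things in the scene. Friction and masses are not known exactly. Their poses are not given: they have to be found in the camera images.
- hob: Portable hob, fixed: flat steel box with black top, 280 (x) x 350 (y) x 40 mm high. Origin at the centre of its underside, on the counter. Its control side faces -x (the robot); its yaw is within 0.2 rad. It stands on one side of the robot's midline, the stand on the other; either may be left.
- power_slide (a joint): Slide control of the hob in m: 0 = right end of its track, 0.09 = left end stop (off). It starts between 0 and 0.05, grows along the hob's +y axis, has about 1.5 N of friction and stays where it is left.
- power_slide_top (a point): Centre of the top of the slide control's grip, 94 mm above the counter: upright grey block 28 mm (hob x) x 20 mm (hob y) x 40 mm high, on a low aluminium track (14 mm high, 40 x 140 mm) along the hob's y axis, 115 mm in front of the hob's centre.
- pan: Wide steel pan, loose, 1.2 kg, on the hob with its centre about 35 mm behind the hob's centre (hob +x). Outer diameter 180 mm, 45 mm high, floor 5 mm thick, two black loop handles at its y sides (250 mm over both). Origin at the centre of its underside, 40 mm above the counter.
- basket: Perforated light-metal steamer basket, loose, 0.25 to 0.4 kg, upright in the pan. Body 100 mm diameter, 65 mm high. Rigid arch handle: straps at y = +52 and -52 mm carry a straight level bar along y, 104 mm long, 10 mm thick (x), its underside 138 and top 150 mm above the origin (centre of the basket's underside). Same when turned half round. The bar may be pinched anywhere along its length.
- basket_bar (a point): Middle of the underside of the basket's handle bar (axes as the basket). The opening under the bar is 100 mm wide and 73 mm high, down to the basket's rim.
- stand: Fixed dark steel hook stand. Origin on the counter straight below the hook's seat; x runs along the hook's arm from tip to post. Post 16 mm thick at x = +85 mm, 238 mm high with the ball on top; foot plate 120 x 120 x 12 mm around it. The arm points to the robot (yaw within 0.3 rad). A bar laid across it between tip and post cannot slide off.
- hook_seat (a point): Seat of the hook: top of its level round arm (12 mm thick), 210 mm above the counter, where the basket's bar should lie across it; axes as the stand. The arm runs from the post to x = -20 mm, then bends up to a tip at x = -36 mm, 232 mm above the counter. With the bar's middle here the basket clears the post by about 27 mm.
- mug: White mug, 72 mm in diameter, 80 mm high, handle at its +y; stands 130 to 160 mm in front of the stand's origin (towards the robot). Origin under its centre. Leave alone.
- spice_jar: Glass jar with lid, 60 mm in diameter, 95 mm high, on the left. Origin under its centre. Leave alone.
Things that resemble listed ones, but are neither listed nor needed, are in the scene too. What is shaped like the stand but turquoise is not meant. What is shaped like the basket but yellow is not meant.

How it is judged (in metres and radians):
On the way, in this order (a step that is already met when the one before it is completed fails the run):
1. the power control is at its left end stop, the basket still in the pan (value of joint power_slide above 0.083 m and distance of basket from where it was at the start of the episode below 0.04 m), for 0.2 s.
2. the basket hangs by its handle bar on the hook (x of basket_bar in the frame of hook_seat between -0.03 and 0.045 m and y of basket_bar in the frame of hook_seat between -0.045 and 0.045 m and z of basket_bar in the frame of hook_seat between -0.02 and 0.025 m and contact force between basket and stand above 0.8 N and angle between basket's own z axis and vertical below 0.5 rad), for 0.2 s.
At the end, for the whole second after the job is handed in: Power control within 7 mm of its left end; basket hanging by its bar on the hook: bar middle within 45 mm of the seat sideways, -30 to +45 mm along the arm, -20 to +25 mm in height, weight on the stand, tilt under 0.5 rad, still (0.05 m/s, 0.6 rad/s); pan within 40 mm of its start (all of step 2 and value of joint power_slide above 0.083 m and linear speed of basket below 0.05 m/s and angular speed of basket below 0.6 rad/s and distance of pan from where it was at the start of the episode below 0.04 m); the robot touches nothing.
It fails at once if the mug or the spice jar is shifted by more than 40 mm (distance of any of mug, spice_jar from where it was at the start of the episode above 0.04 m).
It fails at once if the pan is shifted by more than 40 mm (distance of pan from where it was at the start of the episode above 0.04 m).
It also fails if it takes over 61 s, if anything falls off the work surface, if the arm or the gripper's body presses on something with over 40 N, if the wrist force passes 120 N, or if a joint passes its speed limit or range.

ROBOT

A 6-joint arm with a two-finger parallel gripper is mounted at the origin on the work surface. World frame = base frame: x ahead of the robot, y to its left, z up, the work surface at z = 0. Lengths are in mm, angles in degrees, forces in N, time in s.
With the tool pointing down it reaches from about 250 to 725 mm from the base axis. Payload 4 kg.
Tool frame: the origin (TCP) lies midway between the tips of the shut fingers; the grasp point (between the pads) lies behind it (env.tcp_to_grasp is the z of the grasp point in the tool frame, in mm); z points along the fingers, y is the line along which they close (so a half turn about z gives the same grasp; the last joint's range is limited). The gripper opens to 85 mm and grips with 20 to 120 N. Pads are 22 mm wide; open, the fingers measure 114 mm over their backs; the gripper's body (76 mm by 85 mm) begins 54 mm behind the grasp point. The pads swing forward as they close: fully open they stand 13 mm farther back than shut.
Start: joints at [-76.776, 13.785, 0.286, 76.501, 0, 90], TCP at [114.376, -486.742, 231.306] pointing down, gripper open.
Joint ranges: [-155.79, 155.79], [-60.16, 107.12], [-62.33, 73.08], [-114, 123.19], [-81.49, 82.49], [-180, 180]. Speed limits (degrees/s): [159.86, 159.86, 180, 180, 180, 180].

INTERFACE

Orientations are given as a 3x3 rotation matrix whose columns are the frame's x, y, z axes.
In Python, from bench import env gives the robot as it stands.
- The arm moves only by the tool send_rows, never from a script. Its argument "plan" is a list of rows, each a list of 3 entries, a list of its own where there are three numbers: the opening, from 0 (shut) to 1 (fully open), then the shift along the tool's x, y, z normalised to -1 to 1, where 1 is 0.4 m, then the turn about the tool's z normalised to -1 to 1, where 1 is 90 degrees. In form: [[gripper, [x, y, z], turn], ...]. A call has 1 to 20 rows; each row is the pose to reach, as a shift and turn from the pose commanded when the call began, along the tool's axes at that moment; what a row does not reach only later rows make up. A row lasts 1/12 s, in which the tool goes at most 41.7 mm and 7.16 degrees, less where a joint would pass 70% of its speed; a pose out of reach is approached as far as the arm can. A call with a number of a shift or a turn outside -1 to 1 is refused whole. A call with a gripper value outside its range is refused whole. The fingers move at their own pace and stop on an object; the grip force is fixed at half the most. Time passes only in rows, so rows that repeat a pose let the fingers close. It gives the time, the measured TCP pose, the force, the opening and the grip force at its end, in the units of the state.
- env.get_state(): the state, without advancing time (a new reading comes with each control period).
- env.read_camera(name): name is "scene" or "top"; returns (picture, depth): 400x640x3 uint8, red, green, blue; 400x640 float32, mm along the optical axis (not along the pixel's ray), 0 where there is no reading.
- env.camera_info(name): a dict with "camera_matrix" (3x3 intrinsics, pixels), "k1" (the pictures are not rectified: a ray, as slopes to the right and down, at radius r is drawn at 1 + k1 r^2 times it, then the intrinsics apply), "world_to_cam" (4x4, takes a point from world to camera coordinates). Camera axes: x right, y down, z forward; pixel columns grow to the right and rows downward; lengths in mm; the calibration is good to about 2 mm. A picture is of the moment at which its call begins. camera_info takes no time and is no camera call.
- env.finish_job(): hands the job in; it is judged then, once.
The state is a dict: "time": time; "joints": joint angles; "joint_velocities": joint speeds; "joint_torque": joint torques, N m; "eef_pos": TCP position; "tool_rot": TCP orientation; "ft_force": force on the tool from outside, world axes, zero at the start; "torque": the same for the moment, N m; "gripper_width": finger opening in mm; "grip_force": force on a finger pad.
Only numpy, scipy, OpenCV 4.12 (cv2) and the standard library are available. Lean on these libraries where they do the work, as an engineer would, in place of code of your own. Each camera call takes 0.05 s, during which the arm holds its last target. There are 200 camera calls.

## Working session

There is one attempt and no reset: what is moved stays moved. The work goes in short steps, Python scripts to look and compute and a tool call to move; the robot and the scene stay as the last step left them, time stands still between calls to the robot, and variables do not carry over. Pictures are saved under pics/ and viewed, at most 10 in all, crops included, and the job is handed in when it is done.

Besides the shell and the picture viewer there is one more tool, called after "Request:" as name(argument=value, ...), one argument or row to a line, values as JSON. send_rows: Moves the arm, as the interface text tells. Scaled input: -1 to 1 covers 0.4 m each way for a shift and 90 degrees each way for a turn. Its arguments: {"type":"object","properties":{"plan":{"type":"array","items":{"type":"array"}}},"required":["plan"]}

```bash
mkdir -p pics
python3 - <<'E'
from bench import env
import cv2,numpy as np
for n in("scene","top"):
    p,d=env.read_camera(n); np.savez(f"pics/{n}0.npz",p=p,d=d)
    cv2.imwrite(f"pics/{n}0.png",p[:,:,::-1]); i=env.camera_info(n); print(n,i)
s=env.get_state(); print(s["time"],s["eef_pos"],s["tool_rot"],env.tcp_to_grasp)
E
```

```text
scene {'camera_matrix': array([[374.99130499,   0.        , 316.00406844],
       [  0.        , 374.99130499, 199.80516985],
       [  0.        ,   0.        ,   1.        ]]), 'k1': 0.0032409110320627183, 'world_to_cam': array([[-8.59050306e-01,  5.11547856e-01, -1.87447009e-02,
         3.15508441e+02],
       [ 3.53655240e-01,  5.66628314e-01, -7.44217929e-01,
        -6.24583343e+01],
       [-3.70081807e-01, -6.45949801e-01, -6.67673806e-01,
         1.40507390e+03],
       [ 0.00000000e+00,  0.00000000e+00,  0.00000000e+00,
         1.00000000e+00]])}
top {'camera_matrix': array([[427.298789  ,   0.        , 319.27721513],
       [  0.        , 427.298789  , 199.6394958 ],
       [  0.        ,   0.        ,   1.        ]]), 'k1': -0.051626832610142365, 'world_to_cam': array([[ 2.32935876e-02, -9.99616630e-01, -1.49666789e-02,
         5.54038598e+01],
       [-9.90320035e-01, -2.10227140e-02, -1.37201581e-01,
         3.93916802e+02],
       [ 1.36834341e-01,  1.80177190e-02, -9.90430071e-01,
         1.52903932e+03],
       [ 0.00000000e+00,  0.00000000e+00,  0.00000000e+00,
         1.00000000e+00]])}
0.1 [ 114.2344295  -486.19790634  230.50493426] [[ 9.73486902e-01  2.28742360e-01 -4.29747944e-04]
 [ 2.28742764e-01 -9.73485216e-01  1.81165976e-03]
 [-3.94994137e-06 -1.86192878e-03 -9.99998267e-01]] -18.700000000000003
```

View pics/scene0.png

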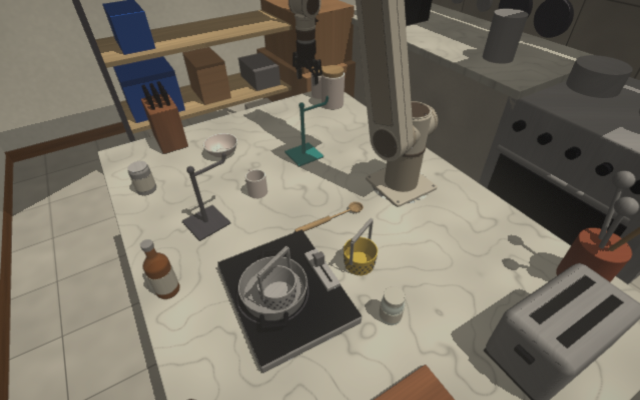

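View pics/top0.png

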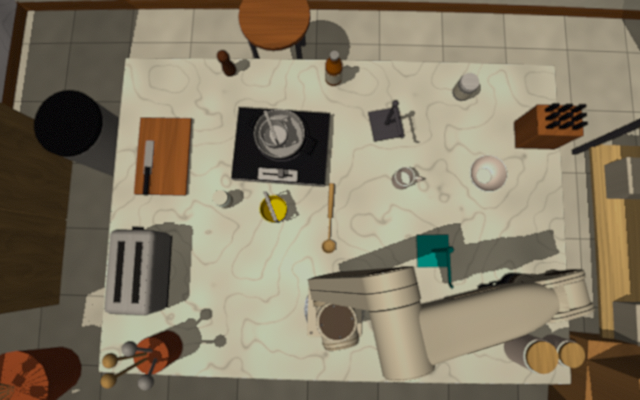

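The scene view shows the hob with pan and basket at (275,290), the yellow basket at (360,255), the dark stand at (205,215) with the mug at (257,183), and the turquoise stand at (303,150). In the top view the hob is at (283,145), the dark stand at (387,122) and the turquoise one at (435,252). The dark stand and the silver basket in the pan fit the description; the turquoise stand and yellow basket do not. I'll confirm with enlarged crops and measure heights from the depth.

```bash
cat > h.py <<'E'
import numpy as np,cv2
from bench import env
def ray(n,uv):
    i=env.camera_info(n);K=i["camera_matrix"];T=i["world_to_cam"]
    q=cv2.undistortPoints(np.float64(uv).reshape(-1,1,2),K,np.array([i["k1"],0,0,0,0.])).reshape(-1,2)
    R=T[:3,:3]; return -R.T@T[:3,3], np.c_[q,np.ones(len(q))]@R   # origin, dirs with cam-z=1
def plane(n,uv,z):
    o,d=ray(n,uv); return o+d*((z-o[2])/d[:,2])[:,None]
def cloud(n,d):
    v,u=np.mgrid[:400,:640]; o,r=ray(n,np.c_[u.ravel(),v.ravel()])
    return (o+r*d.ravel()[:,None]).reshape(400,640,3)
def proj(n,P):
    i=env.camera_info(n);T=i["world_to_cam"]
    return cv2.projectPoints(np.float64(P).reshape(-1,1,3),cv2.Rodrigues(T[:3,:3])[0],T[:3,3],i["camera_matrix"],np.array([i["k1"],0,0,0,0.]))[0].reshape(-1,2)
def two(a,b):
    (o1,d1),(o2,d2)=ray("scene",[a]),ray("top",[b]);d1=d1[0]/np.linalg.norm(d1);d2=d2[0]/np.linalg.norm(d2)
    s=np.linalg.lstsq(np.c_[d1,-d2],o2-o1,rcond=None)[0];A=o1+s[0]*d1;B=o2+s[1]*d2
    return (A+B)/2,np.linalg.norm(A-B)
E
python3 - <<'E'
from h import *
for n in("scene","top"):
    z=np.load(f"pics/{n}0.npz");p=z["p"];c=cloud(n,z["d"]);np.save(f"pics/{n}_c.npy",c)
    x,y,w,h=(180,150,210,210) if n=="scene" else (225,90,210,140)
    a=cv2.resize(p[y:y+h,x:x+w],None,fx=3.8 if n=="top" else 2.85,fy=3.8 if n=="top" else 2.85,interpolation=cv2.INTER_CUBIC)
    cv2.imwrite(f"pics/{n}_crop.png",a[:,:,::-1])
    for lo,hi in((30,50),(46,62),(88,98),(100,130),(170,195),(200,240)):
        m=(c[...,2]>lo)&(c[...,2]<hi)&(c[...,0]>300)&(c[...,0]<850)&(abs(c[...,1])<400)
        k,l,s,ce=cv2.connectedComponentsWithStats(m.astype(np.uint8))
        print(n,lo,hi,[(s[j].tolist(),np.median(c[l==j],0).round().astype(int).tolist()) for j in range(1,k) if s[j,4]>6])
E
```

```text
scene 30 50 [([248, 175, 14, 6, 43], [467, -270, 41]), ([246, 183, 21, 10, 86], [489, -210, 40]), ([201, 212, 6, 7, 26], [692, -179, 40]), ([217, 229, 145, 139, 6862], [598, 304, 40]), ([355, 240, 22, 16, 109], [313, 201, 40]), ([345, 244, 6, 8, 25], [366, 185, 42]), ([264, 251, 16, 6, 55], [575, 86, 40]), ([344, 255, 32, 15, 113], [381, 264, 40]), ([243, 270, 62, 42, 747], [667, 211, 45]), ([173, 277, 5, 10, 25], [844, 38, 41]), ([263, 281, 29, 16, 238], [615, 212, 49]), ([264, 317, 19, 6, 74], [663, 288, 42])]
scene 46 62 [([247, 173, 16, 7, 50], [469, -268, 56]), ([246, 178, 21, 11, 80], [488, -210, 54]), ([200, 210, 6, 5, 17], [691, -179, 57]), ([344, 238, 34, 29, 184], [339, 239, 54]), ([345, 240, 7, 11, 27], [364, 183, 54]), ([305, 248, 36, 42, 509], [481, 236, 54]), ([273, 263, 15, 4, 32], [571, 150, 58]), ([241, 265, 24, 38, 158], [670, 150, 52]), ([292, 267, 14, 24, 79], [545, 209, 51]), ([172, 275, 4, 9, 22], [844, 37, 54]), ([263, 278, 30, 19, 400], [613, 209, 50]), ([255, 289, 5, 12, 18], [667, 199, 47]), ([250, 295, 5, 4, 9], [682, 199, 47]), ([249, 296, 50, 16, 138], [6
[... 2282 characters left out ...]
1, 212, 3, 6, 7], [329, 267, 56])]
top 88 98 [([327, 74, 10, 5, 13], [838, 27, 91]), ([387, 117, 5, 2, 7], [687, -180, 93]), ([271, 120, 10, 3, 13], [667, 229, 91]), ([262, 123, 4, 6, 7], [645, 271, 94]), ([261, 130, 2, 6, 7], [625, 277, 94]), ([278, 169, 6, 8, 36], [476, 202, 93]), ([223, 191, 5, 13, 31], [385, 394, 95])]
top 100 130 [([327, 70, 14, 7, 62], [841, 24, 118]), ([388, 113, 5, 5, 13], [687, -178, 113]), ([270, 118, 17, 11, 35], [666, 213, 108]), ([260, 120, 28, 27, 73], [601, 251, 109])]
top 170 195 [([264, 110, 4, 8, 14], [659, 249, 194]), ([267, 118, 6, 8, 18], [630, 236, 192]), ([272, 130, 6, 11, 24], [582, 216, 191])]
top 200 240 [([391, 100, 14, 38, 147], [654, -189, 212])]
```

View pics/scene_crop.png

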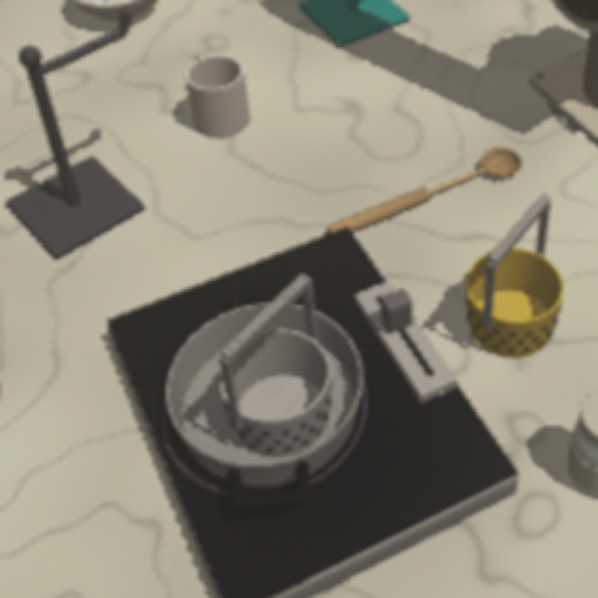

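View pics/top_crop.png

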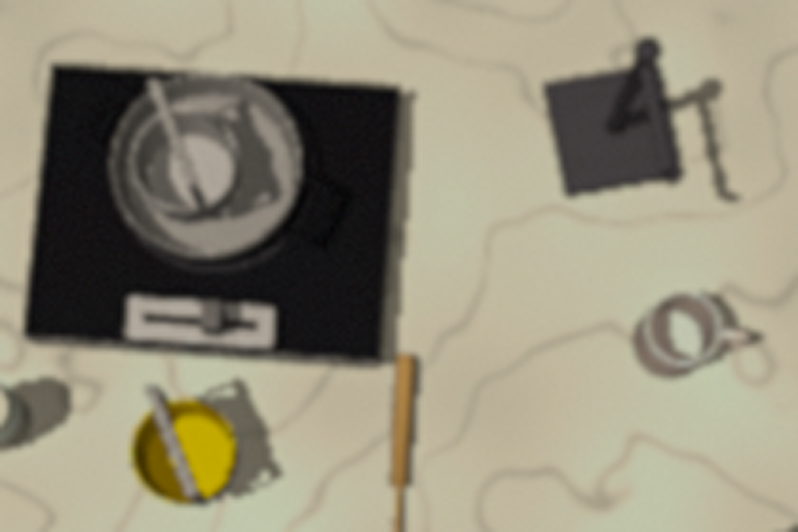

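The crops confirm the targets. Scene crop: the silver basket's bar runs from (225,360) to (305,282), the grip is at (397,305), and the dark stand's arm runs from (35,62) to (125,22). Top crop: the grip is at (217,315) on its track from (125,318) to (275,322). Next I fit the bar, hook and hob.

Run:
```python
from h import *
def fit(P):
    m=np.median(P,0)[:2]; vx,vy,x,y=cv2.fitLine(P[:,:2].astype(np.float32),cv2.DIST_HUBER,0,.01,.01).ravel()
    t=(P[:,:2]-[x,y])@[vx,vy]; a,b=np.percentile(t,[1,99]); e=np.array([[x,y]])+np.outer([a,b,(a+b)/2],[vx,vy])
    return "ends",e.round(1).tolist(),"ang",round(float(np.degrees(np.arctan2(vy,vx))),1),"z",np.percentile(P[:,2],[10,50,90]).round(1),len(P)
for n in("scene","top"):
    c=np.load(f"pics/{n}_c.npy");X,Y,Z=c[...,0],c[...,1],c[...,2]
    R=lambda x0,x1,y0,y1,z0,z1:c[(X>x0)&(X<x1)&(Y>y0)&(Y<y1)&(Z>z0)&(Z<z1)]
    print(n,"bar",fit(R(550,720,130,320,188,202)))
    print(n,"yellowbar",fit(R(270,430,170,290,140,156)))
    print(n,"arm",fit(R(560,760,-260,-120,202,216)))
    P=R(560,760,-260,-120,150,260);print(" hook hi z",P[P[:,2]>222].round().astype(int).tolist()[:14]," post",np.median(R(670,720,-200,-150,80,190),0))
    print(n,"grip",fit(R(450,500,140,300,88,99)),R(450,500,140,300,88,99).min(0),R(450,500,140,300,88,99).max(0))
    print(n,"track",cv2.minAreaRect(R(440,510,100,330,51,58)[:,:2].astype(np.float32)))
    print(n,"hob",cv2.minAreaRect(R(400,760,0,420,36,44)[:,:2].astype(np.float32)))
    P=R(500,760,90,330,76,88);print(n,"pan rim",cv2.minEnclosingCircle(P[:,:2].astype(np.float32)))
    print(n,"mug", np.median(R(420,540,-300,-180,70,84),0))
    print(n,"foot",cv2.minAreaRect(R(600,780,-260,-80,9,15)[:,:2].astype(np.float32)))
```

```text
scene bar ('ends', [[571.8, 213.2], [669.4, 250.8], [620.6, 232.0]], 'ang', 21.1, 'z', array([189.9, 194.2, 195.9]), 199)
scene yellowbar ('ends', [[303.9, 208.8], [398.3, 250.0], [351.1, 229.4]], 'ang', 23.6, 'z', array([142.8, 148.7, 151. ]), 140)
scene arm ('ends', [[581.4, -203.0], [697.2, -177.3], [639.3, -190.2]], 'ang', 12.5, 'z', array([204.4, 208.4, 212.1]), 148)
 hook hi z [[576, -212, 230], [582, -200, 236], [578, -203, 232], [575, -203, 231], [583, -212, 225], [582, -204, 229], [580, -200, 231], [576, -204, 227], [585, -207, 224], [584, -198, 229], [581, -199, 228], [577, -202, 225], [578, -200, 222], [692, -187, 237]]  post [ 691.7254386  -178.26417056  139.15166161]
scene grip ('ends', [[463.8, 204.7], [489.5, 203.8], [476.6, 204.3]], 'ang', -2.0, 'z', array([89.4, 93.6, 95.5]), 66) [463.23540667 192.21919306  88.00386666] [489.9095776  214.34926425  96.70937971]
scene track ((476.31658935546875, 215.93527221679688), (141.71530151367188, 40.42193603515625), 86.84683990478516)
scene hob ((565.9385986328125, 222.5155029296875), (373.1958923339844, 331.20306396484375), 87.
[... 888 characters left out ...]
ost [ 687.21570086 -177.95869074  130.73353987]
top grip ('ends', [[464.5, 199.7], [490.8, 204.5], [477.7, 202.1]], 'ang', 10.5, 'z', array([90.7, 93.6, 97.7]), 38) [464.75142929 192.90033165  88.66519339] [490.08677446 211.55803364  98.0460664 ]
top track ((477.8638000488281, 216.95684814453125), (138.6472625732422, 40.371070861816406), 86.25041198730469)
top hob ((594.020751953125, 211.45550537109375), (348.3292541503906, 278.158935546875), 86.99259185791016)
top pan rim ((625.7214965820312, 214.93536376953125), 126.44091796875)
top mug [ 476.99746181 -243.23708003   77.78148118]
top foot ((688.1487426757812, -174.12139892578125), (160.89869689941406, 145.1175994873047), 76.40304565429688)
```

Request:
send_rows(
  plan=[
    [0,[0,0,-0.375],0],
    [0,[0,0,-0.375],0],
    [0,[0,0,-0.375],0],
    [0,[0,0,-0.375],0],
    [0,[0,0,-0.375],0],
    [0,[0.63,-0.69,-0.375],0.18],
    [0,[0.63,-0.69,-0.375],0.18],
    [0,[0.63,-0.69,-0.375],0.18],
    [0,[0.63,-0.69,-0.375],0.18],
    [0,[0.63,-0.69,-0.375],0.18],
    [0,[0.63,-0.69,-0.375],0.18],
    [0,[0.63,-0.69,-0.375],0.18],
    [0,[0.63,-0.69,-0.375],0.18],
    [0,[0.63,-0.69,-0.375],0.18],
    [0,[0.63,-0.69,-0.375],0.18],
    [0,[0.63,-0.69,-0.375],0.18],
    [0,[0.63,-0.69,-0.375],0.18],
    [0,[0.63,-0.69,-0.375],0.18],
  ],
)

```text
time: 1.6
eef_pos: [296.0, -161.3, 380.9]
tool_rot: [[0.999, -0.054, -0.001], [-0.054, -0.999, 0.0], [-0.001, 0.0, -1.0]]
ft_force: [0.3, -0.9, -0.1]
gripper_width: -0.1
grip_force: 0.0
```

```bash
cat >> h.py <<'E'
def to(goal,xang=None):
    "shift/turn in the units of send_rows to a world goal and tool-x heading"
    s=env.get_state();R=s["tool_rot"];a=np.degrees(np.arctan2(R[1,0],R[0,0]))
    t=0 if xang is None else (a-xang+180)%360-180
    print("t",s["time"],"pos",s["eef_pos"].round(1),"xang",a.round(1),"tilt",R[:,2].round(3),"J",np.round(s["joints"],1),"F",s["ft_force"].round(1),"w",round(s["gripper_width"],1),"g",round(float(s["grip_force"]),1))
    print("shift",(R.T@(np.array(goal)-s["eef_pos"])/400).round(3),"turn",round(t/90,3))
E
python3 -c "
from h import *
to([474,158,380],-3)"
```

```text
t 1.6 pos [ 296.  -161.3  380.9] xang -3.1 tilt [-0.001  0.    -1.   ] J [-28.6  -5.8   1.   96.9  -0.  154.5] F [ 0.3 -0.9 -0.1] w -0.1 g 0.0
shift [ 0.401 -0.821  0.002] turn -0.001
```

Request:
send_rows(
  plan=[
    [0,[0.4,-0.81,0],-1],
    [0,[0.4,-0.81,0],-1],
    [0,[0.4,-0.81,0],-1],
    [0,[0.4,-0.81,0],-1],
    [0,[0.4,-0.81,0],-1],
    [0,[0.4,-0.81,0],-1],
    [0,[0.4,-0.81,0],-1],
    [0,[0.4,-0.81,0],-1],
    [0,[0.4,-0.81,0],-1],
    [0,[0.4,-0.81,0],-1],
    [0,[0.4,-0.81,0],-1],
    [0,[0.4,-0.81,0],-1],
    [0,[0.4,-0.81,0],-1],
    [0,[0.4,-0.81,0],-1],
    [0,[0.4,-0.81,0],-1],
    [0,[0.4,-0.81,0],-1],
    [0,[0.4,-0.81,0.4],-1],
    [0,[0.4,-0.81,0.4],-1],
    [0,[0.4,-0.81,0.4],-1],
    [0,[0.4,-0.81,0.4],-1],
  ],
)

```text
time: 3.27
eef_pos: [472.4, 153.8, 218.9]
tool_rot: [[0.055, 0.999, -0.001], [0.999, -0.055, -0.0], [-0.0, -0.001, -1.0]]
ft_force: [1.1, -0.4, 0.1]
gripper_width: -0.4
grip_force: 0.0
```

```bash
python3 -c "
from h import *
to([475.5,165,68],87)"
```

```text
t 3.2667 pos [472.4 153.8 218.9] xang 86.9 tilt [-0.001 -0.    -1.   ] J [ 18.   13.8  -1.6  74.7  -0.  111.2] F [ 1.1 -0.4  0.1] w -0.4 g 0.0
shift [0.029 0.006 0.377] turn -0.001
```

Request:
send_rows(
  plan=[
    [0,[0.015,0.008,0.2],0],
    [0,[0.015,0.008,0.3],0],
    [0,[0.015,0.008,0.377],0],
    [0,[0.015,0.008,0.377],0],
    [0,[0.015,0.008,0.377],0],
    [0,[0.015,0.008,0.377],0],
    [0,[0.03,0.008,0.377],0],
    [0,[0.05,0.008,0.377],0],
    [0,[0.07,0.008,0.377],0],
    [0,[0.09,0.008,0.377],0],
    [0,[0.11,0.008,0.377],0],
    [0,[0.13,0.008,0.377],0],
    [0,[0.15,0.008,0.377],0],
    [0,[0.17,0.008,0.377],0],
    [0,[0.185,0.008,0.377],0],
    [0,[0.2,0.008,0.377],0],
    [0,[0.205,0.008,0.377],0],
    [0,[0.21,0.008,0.377],0],
    [0,[0.21,0.008,0.377],0],
  ],
)

```text
time: 4.85
eef_pos: [480.5, 239.0, 70.3]
tool_rot: [[0.052, 0.999, -0.001], [0.999, -0.052, 0.001], [0.0, -0.001, -1.0]]
ft_force: [-0.2, -0.5, 0.4]
gripper_width: -0.1
grip_force: 0.0
```

```bash
python3 -c "
from h import *
to([479,243,68],87)"
```

```text
t 4.85 pos [480.5 239.   70.3] xang 87.0 tilt [-0.001  0.001 -1.   ] J [ 26.4  25.   -9.1  55.9   0.  119.4] F [-0.2 -0.5  0.4] w -0.1 g 0.0
shift [ 0.01  -0.004  0.006] turn 0.001
```

Request:
send_rows(
  plan=[
    [0,[0.005,0,0],0],
    [0,[0.01,0,0],0],
    [0,[0.015,0,0],0],
    [0,[0.02,0,0],0],
    [0,[0.02,0,0],0],
  ],
)

```text
time: 5.27
eef_pos: [480.4, 240.3, 70.4]
tool_rot: [[0.056, 0.998, -0.001], [0.998, -0.056, -0.013], [-0.013, -0.0, -1.0]]
ft_force: [-0.6, -17.8, 8.1]
gripper_width: 0.1
grip_force: 8.7
```

Request:
send_rows(
  plan=[
    [0,[-0.03,0,0],0],
    [0,[-0.06,0,0],0],
    [0,[-0.06,0,-0.1],0],
    [0,[-0.06,0,-0.2],0],
    [0,[-0.06,0,-0.3],0],
    [0,[-0.06,0,-0.4],0],
    [0.4,[-0.06,0,-0.5],-0.3],
    [0.4,[-0.06,0,-0.5],-1],
    [0.4,[-0.06,0,-0.5],-1],
    [0.4,[-0.06,0,-0.5],-1],
    [0.4,[-0.06,0,-0.5],-1],
    [0.4,[-0.06,0,-0.5],-1],
    [0.4,[-0.06,0,-0.5],-1],
    [0.4,[-0.06,0,-0.5],-1],
    [0.4,[-0.06,0,-0.5],-1],
    [0.4,[-0.06,0,-0.5],-1],
    [0.4,[-0.06,0,-0.5],-1],
    [0.4,[-0.06,0,-0.5],-1],
    [0.4,[-0.06,0,-0.5],-1],
    [0.4,[-0.06,0,-0.5],-1],
  ],
)

```text
time: 6.93
eef_pos: [479.8, 222.5, 270.4]
tool_rot: [[-0.999, 0.051, -0.0], [0.051, 0.999, 0.001], [0.0, 0.001, -1.0]]
ft_force: [1.2, 0.5, -1.2]
gripper_width: 34.2
grip_force: 0.0
```

Run:
```python
from h import *
p,d=env.read_camera("scene"); c=cloud("scene",d);X,Y,Z=np.moveaxis(c,2,0)
for nm,m in(("grip",(X>455)&(X<500)&(Y>150)&(Y<320)&(Z>88)&(Z<98)),("bar",(X>550)&(X<720)&(Y>150)&(Y<320)&(Z>188)&(Z<200))):
    print(nm,m.sum(),c[m].mean(0) if m.any() else 0)
to([595,221,260],202)
```

```text
grip 71 [479.93723967 263.18087426  93.25866526]
bar 197 [622.13275717 232.01263683 193.67771083]
t 6.9833 pos [479.8 222.5 270.4] xang 176.9 tilt [-0.     0.001 -1.   ] J [24.9 16.4  9.6 83.2  0.  27.9] F [0.5 0.6 0.3] w 34.0 g 0.0
shift [-0.288  0.012  0.026] turn -0.279
```

Request:
send_rows(
  plan=[
    [0.5,[-0.288,0.012,0],-0.28],
    [0.5,[-0.288,0.012,0],-0.28],
    [0.5,[-0.288,0.012,0],-0.28],
    [0.5,[-0.288,0.012,0],-0.28],
    [0.5,[-0.288,0.012,0],-0.28],
    [0.5,[-0.288,0.012,0.08],-0.28],
    [0.5,[-0.288,0.012,0.16],-0.28],
    [0.5,[-0.288,0.012,0.22],-0.28],
    [0.5,[-0.288,0.012,0.248],-0.28],
    [0.5,[-0.288,0.012,0.248],-0.28],
    [0.5,[-0.288,0.012,0.248],-0.28],
    [0,[-0.288,0.012,0.248],-0.28],
    [0,[-0.288,0.012,0.248],-0.28],
    [0,[-0.288,0.012,0.248],-0.28],
    [0,[-0.288,0.012,0.248],-0.28],
    [0,[-0.288,0.012,0.248],-0.28],
    [0,[-0.288,0.012,0.248],-0.28],
    [0,[-0.288,0.012,0.248],-0.28],
  ],
)

```text
time: 8.48
eef_pos: [596.3, 221.0, 173.3]
tool_rot: [[-0.926, -0.377, 0.003], [-0.377, 0.926, 0.0], [-0.003, -0.001, -1.0]]
ft_force: [-0.2, -3.5, 6.5]
gripper_width: 8.8
grip_force: 59.6
```

Run:
```python
from h import *
to([595,221,171],202)
p,d=env.read_camera("scene"); a=cv2.resize(p[200:330,210:370],None,fx=3.5,fy=3.5,interpolation=cv2.INTER_CUBIC)
cv2.imwrite("pics/grasp.png",a[:,:,::-1])
```

```text
t 8.4833 pos [596.3 221.  173.3] xang -157.8 tilt [ 0.003  0.    -1.   ] J [20.4 30.8 16.9 75.9 -0.1 -1.8] F [-0.2 -3.5  6.5] w 8.8 g 59.6
shift [0.003 0.001 0.006] turn 0.002
```

View pics/grasp.png

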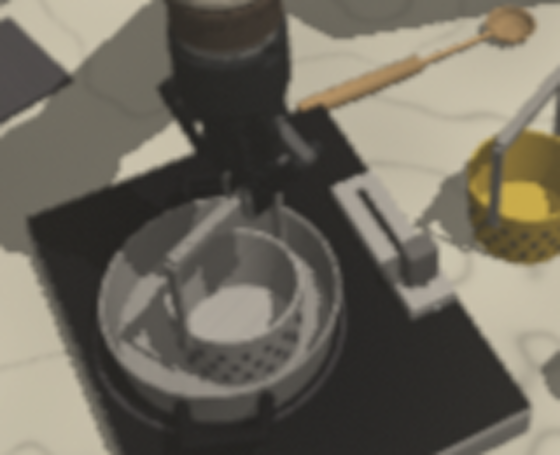

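The view shows the bar pinched near its robot-side end at about (245,200) and the grip at the left track end at about (415,265). Width 9 mm matches the bar, so I lift.

Request:
send_rows(
  plan=[
    [0,[0,0,-0.01],0],
    [0,[0,0,-0.025],0],
    [0,[0,0,-0.045],0],
    [0,[0,0,-0.065],0],
    [0,[0,0,-0.09],0],
    [0,[0,0,-0.115],0],
    [0,[0,0,-0.14],0],
    [0,[0,0,-0.16],0],
    [0,[0,0,-0.17],0],
    [0,[0,0,-0.17],0],
    [0,[0,0,-0.17],0],
    [0,[0,0,-0.17],0],
  ],
)

```text
time: 9.53
eef_pos: [594.9, 221.3, 238.6]
tool_rot: [[-0.926, -0.378, -0.001], [-0.378, 0.926, -0.0], [0.001, 0.0, -1.0]]
ft_force: [-0.0, -0.1, -3.4]
gripper_width: 8.8
grip_force: 58.5
```

Run:
```python
from h import *
to([494,-193,241],112)
P,d=env.read_camera("scene"); c=cloud("scene",d);X,Y,Z=np.moveaxis(c,2,0)
m=(X>600)&(X<690)&(Y>215)&(Y<270)&(Z>235); Q=c[m]
t=(Q-[621,232,0])[:,:2]@[.927,.375]; print(m.sum(),[(a,np.percentile(Q[(t>a)&(t<a+15),2],[50,90]).round(1)) for a in(-15,0,15,30)  if ((t>a)&(t<a+15)).sum()>3])
cv2.imwrite("pics/lift.png",cv2.resize(P[180:330,210:370],None,fx=3.5,fy=3.5)[:,:,::-1])
```

```text
t 9.5333 pos [594.9 221.3 238.6] xang -157.8 tilt [-0.001 -0.    -1.   ] J [20.4 29.7 24.8 85.2  0.  -1.8] F [-0.  -0.1 -3.4] w 8.8 g 58.5
shift [ 0.625 -0.863 -0.005] turn 1.003
4391 [(-15, array([472. , 681.6])), (0, array([581.4, 664.5])), (15, array([549.7, 645.6])), (30, array([258.8, 260.3]))]
```

View pics/lift.png

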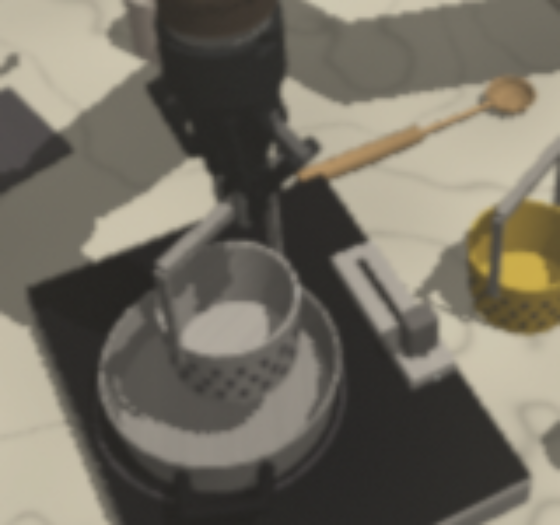

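The basket is lifted level out of the pan: bar at (160,270) to (235,210), far-end top at 259 mm as expected. Next I carry it round to in front of the hook, above the mug's height.

Request:
send_rows(
  plan=[
    [0,[0.01,-0.015,0],0.02],
    [0,[0.03,-0.045,0],0.06],
    [0,[0.07,-0.1,0],0.12],
    [0,[0.12,-0.16,0],0.18],
    [0,[0.165,-0.225,0],0.25],
    [0,[0.21,-0.29,0],0.32],
    [0,[0.26,-0.355,0],0.39],
    [0,[0.305,-0.42,0],0.46],
    [0,[0.355,-0.485,0],0.53],
    [0,[0.4,-0.55,0],0.6],
    [0,[0.45,-0.615,0],0.67],
    [0,[0.495,-0.68,0],0.74],
    [0,[0.54,-0.74,0],0.81],
    [0,[0.58,-0.79,0],0.88],
    [0,[0.61,-0.835,0],0.94],
    [0,[0.625,-0.857,0],0.98],
    [0,[0.632,-0.866,0],1],
    [0,[0.632,-0.866,0],1],
    [0,[0.632,-0.866,0],1],
  ],
)

```text
time: 11.17
eef_pos: [492.0, -194.6, 239.2]
tool_rot: [[-0.379, 0.926, -0.0], [0.926, 0.379, 0.001], [0.001, 0.0, -1.0]]
ft_force: [0.0, 0.4, -4.2]
gripper_width: 8.7
grip_force: 58.5
```

Run:
```python
from h import *
to([492,-195,240],103)
P,d=env.read_camera("scene"); 
cv2.imwrite("pics/pre.png",cv2.resize(P[110:260,170:330],None,fx=3.7,fy=3.7)[:,:,::-1])
```

```text
t 11.1667 pos [ 492.  -194.6  239.2] xang 112.2 tilt [-0.     0.001 -1.   ] J [-21.6  16.9   5.7  78.8   0.   46.1] F [ 0.   0.4 -4.2] w 8.7 g 58.5
shift [-0.001 -0.    -0.002] turn 0.103
```

View pics/pre.png

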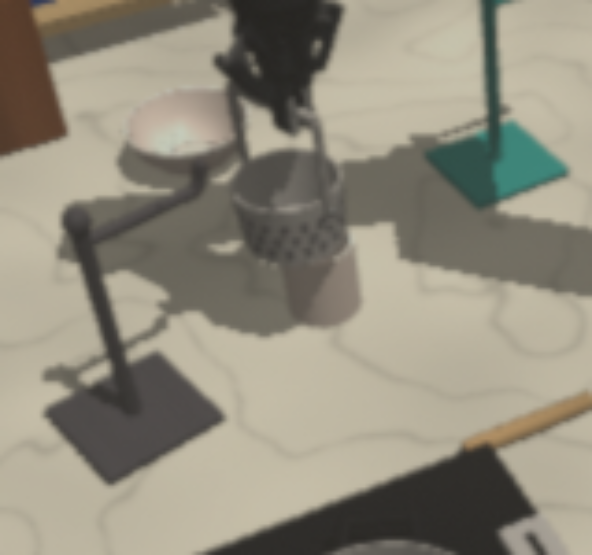

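The basket hangs level above the mug at about (290,200), in front of the hook tip at (203,170). I advance along the arm.

Request:
send_rows(
  plan=[
    [0,[0,0,0],0.05],
    [0,[0,0,0],0.1],
    [0,[0,0,0],0.1],
    [0,[-0.002,0.015,0],0.1],
    [0,[-0.006,0.04,0],0.1],
    [0,[-0.011,0.07,0],0.1],
    [0,[-0.017,0.1,0],0.1],
    [0,[-0.022,0.13,0],0.1],
    [0,[-0.027,0.16,0],0.1],
    [0,[-0.032,0.19,0],0.1],
    [0,[-0.037,0.22,0],0.1],
    [0,[-0.041,0.245,0],0.1],
    [0,[-0.044,0.265,0],0.1],
    [0,[-0.046,0.275,0],0.1],
    [0,[-0.046,0.275,0],0.1],
    [0,[-0.046,0.275,0],0.1],
  ],
)

```text
time: 12.55
eef_pos: [601.0, -170.1, 238.9]
tool_rot: [[-0.229, 0.973, -0.001], [0.973, 0.229, 0.0], [0.0, -0.001, -1.0]]
ft_force: [-0.1, 0.1, -3.4]
gripper_width: 8.8
grip_force: 58.6
```

Run:
```python
from h import *
to([600.7,-170.2,240],103)
P,d=env.read_camera("scene"); 
cv2.imwrite("pics/on.png",cv2.resize(P[110:260,170:330],None,fx=3.7,fy=3.7)[:,:,::-1])
```

```text
t 12.55 pos [ 601.  -170.1  238.9] xang 103.3 tilt [-0.001  0.    -1.   ] J [-15.8  28.4  22.7  84.4  -0.   60.9] F [-0.1  0.1 -3.4] w 8.8 g 58.6
shift [-0.    -0.001 -0.003] turn 0.003
```

View pics/on.png

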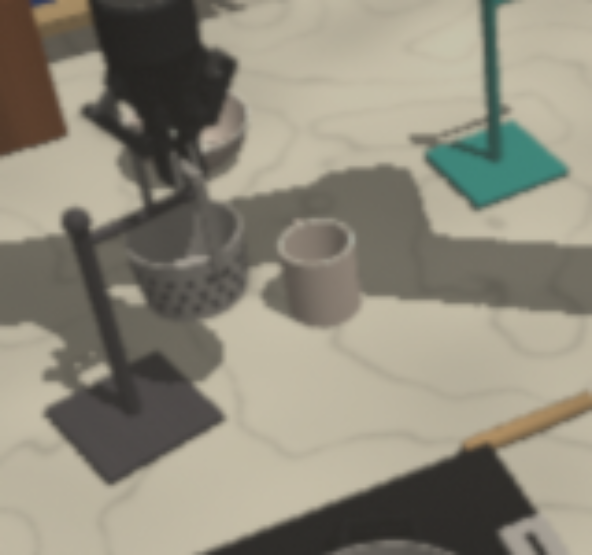

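The arm, (95,235) to (190,190), passes through the arch above the basket's rim. I lower it onto the seat.

Request:
send_rows(
  plan=[
    [0,[0,0,0.02],0],
    [0,[0,0,0.045],0],
    [0,[0,0,0.065],0],
    [0,[0,0,0.08],0],
    [0,[0,0,0.088],0],
    [0,[0,0,0.092],0],
    [0,[0,0,0.096],0],
    [0,[0,0,0.096],0],
    [0,[0,0,0.096],0],
  ],
)

```text
time: 13.35
eef_pos: [601.2, -170.4, 201.3]
tool_rot: [[-0.229, 0.973, 0.001], [0.973, 0.229, -0.0], [-0.0, 0.001, -1.0]]
ft_force: [-0.1, 0.1, -4.1]
gripper_width: 8.7
grip_force: 58.6
```

Not quite seated yet; down a little more.

Request:
send_rows(
  plan=[
    [0,[0,0,0.003],0],
    [0,[0,0,0.006],0],
    [0,[0,0,0.008],0],
    [0,[0,0,0.008],0],
  ],
)

```text
time: 13.68
eef_pos: [601.6, -170.4, 199.9]
tool_rot: [[-0.229, 0.973, 0.003], [0.973, 0.229, -0.001], [-0.002, 0.003, -1.0]]
ft_force: [-2.1, 1.1, 4.1]
gripper_width: 8.8
grip_force: 59.7
```

Contact carries the weight. Release gently, wait, then rise.

Request:
send_rows(
  plan=[
    [0.16,[0,0,0],0],
    [0.2,[0,0,0],0],
    [0.3,[0,0,0],0],
    [0.35,[0,0,0],0],
    [0.35,[0,0,0],0],
    [0.35,[0,0,0],0],
    [0.35,[0,0,0],0],
    [0.35,[0,0,-0.03],0],
    [0.35,[0,0,-0.08],0],
    [0.35,[0,0,-0.15],0],
    [0.35,[0,0,-0.25],0],
    [0.35,[0,0,-0.35],0],
    [0.35,[0,0,-0.35],0],
    [0.35,[-0.1,-0.4,-0.35],0],
    [0.35,[-0.1,-0.4,-0.35],0],
    [0.35,[-0.1,-0.4,-0.35],0],
    [0.35,[-0.1,-0.4,-0.35],0],
    [0.35,[-0.1,-0.4,-0.35],0],
    [0.35,[-0.1,-0.4,-0.35],0],
    [0.35,[-0.1,-0.4,-0.35],0],
  ],
)

```text
time: 15.35
eef_pos: [454.7, -246.0, 338.0]
tool_rot: [[-0.228, 0.974, 0.001], [0.974, 0.228, -0.0], [-0.001, 0.001, -1.0]]
ft_force: [-0.3, -0.1, 0.1]
gripper_width: 29.7
grip_force: 0.0
```

```bash
cat > chk.py <<'E'
from h import *
import sys
to([0,0,0])
P,d=env.read_camera("scene");c=cloud("scene",d);X,Y,Z=np.moveaxis(c,2,0)
u=np.array([.974,.225]);v=np.array([-.225,.974]);q=c[...,:2]-[607,-197.5];a=q@u;b=q@v
m=(abs(a)<40)&(abs(b)>9)&(abs(b)<60)&(Z>206)&(Z<240)
print("bar in hook frame",m.sum(),np.median(a[m]),np.percentile(b[m],[2,98]),[np.median(Z[m&(s*b>0)]) for s in(-1,1)])
cv2.imwrite("pics/"+sys.argv[1],cv2.resize(P[110:260,170:330],None,fx=3.7,fy=3.7)[:,:,::-1])
E
python3 chk.py hang.png
```

```text
t 15.35 pos [ 454.7 -246.   338. ] xang 103.2 tilt [ 0.001 -0.    -1.   ] J [-28.4  14.8  17.3  92.4   0.   48.4] F [-0.3 -0.1  0.1] w 29.7 g 0.0
shift [ 0.859 -0.968  0.843] turn 0.0
bar in hook frame 95 4.581821384787781 [-49.11366273  54.28737634] [np.float64(221.45620017114175), np.float64(218.59582782869722)]
```

View pics/hang.png

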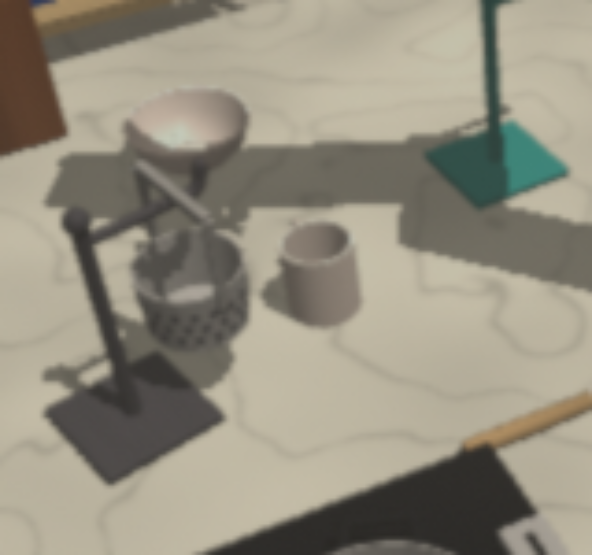

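The basket hangs on the hook, its bar running from (140,165) to (210,220) across the arm, centred and level, and the mug is untouched. I'll wait for any sway to die, check, and hand in.

Request:
send_rows(
  plan=[
    [0.35,[0,0,0],0],
    [0.35,[0,0,0],0],
    [0.35,[0,0,0],0],
    [0.35,[0,0,0],0],
    [0.35,[0,0,0],0],
    [0.35,[0,0,0],0],
    [0.35,[0,0,0],0],
    [0.35,[0,0,0],0],
    [0.35,[0,0,0],0],
    [0.35,[0,0,0],0],
    [0.35,[0,0,0],0],
    [0.35,[0,0,0],0],
    [0.35,[0,0,0],0],
    [0.35,[0,0,0],0],
    [0.35,[0,0,0],0],
    [0.35,[0,0,0],0],
    [0.35,[0,0,0],0],
    [0.35,[0,0,0],0],
    [0.35,[0,0,0],0],
    [0.35,[0,0,0],0],
  ],
)

```text
time: 17.07
eef_pos: [454.4, -245.9, 337.7]
tool_rot: [[-0.229, 0.973, 0.0], [0.973, 0.229, 0.0], [0.0, 0.0, -1.0]]
ft_force: [0.7, 0.3, -0.6]
gripper_width: 30.0
grip_force: 0.0
```

Request:
send_rows(
  plan=[
    [0.35,[0,0,0],0],
    [0.35,[0,0,0],0],
    [0.35,[0,0,0],0],
    [0.35,[0,0,0],0],
    [0.35,[0,0,0],0],
    [0.35,[0,0,0],0],
    [0.35,[0,0,0],0],
    [0.35,[0,0,0],0],
    [0.35,[0,0,0],0],
    [0.35,[0,0,0],0],
    [0.35,[0,0,0],0],
    [0.35,[0,0,0],0],
    [0.35,[0,0,0],0],
    [0.35,[0,0,0],0],
    [0.35,[0,0,0],0],
    [0.35,[0,0,0],0],
    [0.35,[0,0,0],0],
    [0.35,[0,0,0],0],
    [0.35,[0,0,0],0],
    [0.35,[0,0,0],0],
  ],
)

```text
time: 18.73
eef_pos: [454.4, -245.9, 337.7]
tool_rot: [[-0.229, 0.973, 0.0], [0.973, 0.229, -0.0], [-0.0, 0.0, -1.0]]
ft_force: [-0.1, 0.5, 0.5]
gripper_width: 29.9
grip_force: 0.0
```

```bash
python3 chk.py a.png
python3 - <<'E'
from h import *
F=[env.read_camera("scene")[0][150:220,195:250].astype(int) for _ in range(8)]
print([abs(f-F[0]).mean().round(2) for f in F])
E
```

```text
t 18.7333 pos [ 454.4 -245.9  337.7] xang 103.2 tilt [ 0. -0. -1.] J [-28.4  14.8  17.3  92.5   0.   48.4] F [-0.1  0.5  0.5] w 29.9 g 0.0
shift [ 0.858 -0.965  0.844] turn 0.0
bar in hook frame 97 5.1804103961987025 [-48.28690345  55.20850352] [np.float64(221.54818503451924), np.float64(218.18054453769275)]
[np.float64(0.0), np.float64(0.33), np.float64(0.33), np.float64(0.33), np.float64(0.34), np.float64(0.33), np.float64(0.33), np.float64(0.32)]
```

Still (constant noise level only).

```bash
python3 -c "
from bench import env
print(env.finish_job())"
```

```text
the job is handed in; nothing more can be done
None
```

The job is handed in with no verdict returned: the power control is at its left end, the basket hangs still and level on the dark stand's hook, and the pan, mug and jar were never touched.

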